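Close up a packed spectacle sample case

TASK

The sample case is packed: push its upright metal flap all the way down over the spectacles first, and only then swing the case's cover fully shut over it. Push with closed fingertips or the outside of the fingers, gently and without slamming; grip nothing, leave what is packed in the case where it is, and do not disturb the other things on the table.

Things in the scene. Friction and masses are not known exactly. Their poses are not given: they have to be found in the camera images.
- case: open grey plastic case fixed to the table, 160 (its x) x 230 (its y) x 72 mm high, walls 5 mm. Origin: centre of its underside, on the table; its z is up, its +x side is the far side with the cover's hinges, its +y side is the left wall beside which the flap is hinged; its yaw varies
- cover (a joint): angle of the grey cover (rad): 0 = shut, lying on the rim; 1.57 = upright; starts at 1.58 to 1.70. Flat panel, 168 mm from hinge to free edge, 236 mm along the hinge, 8 mm thick. Stiff hinge: stays at any angle, takes 1 to 5 N at 120 mm from the hinge. Shut, its upper face is 80 mm above the table; upright, its free edge is at 240 mm
- cover_hinge (a point): middle of the cover's hinge line, at the top of the case's far wall, 72 mm above the table. Fixed in the case (at x +80, y 0, z 72 mm there); the hinge line runs along the case's y. This point's axes turn with the cover: -x of it points from hinge to free edge, +z of it out of the cover's outer face
- cover_edge (a point): middle of the cover's free edge, on its outer face (the face that is on top when shut, and looks away from the case's inside to its far side when upright)
- flap (a joint): angle of the flap (rad): 0 = folded down, level; 1.57 = upright; starts at 1.40 to 1.58. Aluminium plate with nine dark round spots, 148 mm from hinge to free edge, 140 mm along the hinge, 4 mm thick. Stiff hinge: stays at any angle, takes 0.5 to 2 N at 110 mm from the hinge. Folds toward the case's -y. Folded, its upper face is 60 mm above the table (12 mm below the rim); upright, its edge is at 204 mm
- flap_hinge (a point): middle of the flap's hinge line, inside the case's left wall, 56 mm above the table. Fixed in the case (at x 0, y +99, z 56 mm there); the hinge line runs along the case's x. Its axes turn with the flap: -y of it points from hinge to free edge, +z of it out of the outer face
- flap_edge (a point): middle of the flap's free edge, on its outer face (the face that is on top when folded, and looks left, away from the case's inside, when upright)
- specs_near: black spectacles 48 x 145 x 46 mm lying loose in the case, the nearer of the two pairs, below the folded flap. Origin: centre of its underside
- specs_far: black spectacles 48 x 145 x 46 mm lying loose in the case, the farther of the two pairs, below the folded flap. Origin: centre of its underside
- bundle: bundle of dark spectacle temples 52 x 30 x 16 mm lying loose in the case's narrow right-hand compartment. Origin: centre of its underside
- screwdriver_1: red-handled screwdriver 163 x 13 x 13 mm lying on the table to the right of the case. Bystander; origin: centre of its underside
- cell_a: battery cell 15 x 50 x 15 mm lying on the table to the left of the case. Bystander; origin: centre of its underside
- side_cutters: blue-handled side cutters 120 x 49 x 12 mm lying beyond the case. Bystander; origin: centre of its underside
- glue_bottle: small glue bottle 35 mm across, 98 mm high, standing. Bystander; origin: centre of its underside

How it is judged:
By the outcome, as a careful person would: the job done as asked, in the order asked, and still so for the second after the job is handed in, with the robot touching nothing.
It also fails if it takes over 48 s, if anything falls off the work surface, if the arm or the gripper's body presses on something with over 40 N, if the wrist force passes 120 N, or if a joint passes its speed limit or range.

ROBOT

A 6-joint arm with a two-finger parallel gripper is mounted at the origin on a cart in front of the work surface, level with it; the furniture and walls round the work are solid. World frame = base frame: x ahead of the robot, y to its left, z up, the work surface at z = 0. Lengths are in m, angles in rad, forces in N, time in s.
With the tool pointing down it reaches from about 0.35 to 0.975 m from the base axis. Payload 4.9 kg.
Tool frame: the origin (TCP) lies on the front face of the gripper's body, between the roots of the fingers; the fingertips stand 73 mm ahead of it and the grasp point (between the pads) lies 54 mm ahead of it (tip_extent is the distance from the TCP to the fingertips, in m); y points along the fingers, x is the direction in which the jaws open and shut, and the axes are right-handed (so a half turn about y gives the same grasp; the last joint's range is limited). The gripper opens to 85 mm and grips with 20 to 120 N. Pads are 22 mm wide; open, the fingers measure 114 mm over their backs; the gripper's body (76 mm by 85 mm) begins 54 mm behind the grasp point. The pads swing forward as they close: fully open they stand 13 mm farther back than shut.
Start: joints at [-1.328, 0.053, 1.613, -0, 1.476, -0.119], TCP at [0.221, -0.585, 0.304] pointing down, gripper open.
Joint ranges: [-3.01, 3.01], [-1.01, 2.22], [0.06, 2.58], [-1.02, 4.17], [0.09, 2.62], [-3.14, 3.14]. Speed limits (rad/s): [2.57, 2.57, 3.14, 3.14, 3.14, 3.14].

INTERFACE

Orientations are given as a unit quaternion [w, x, y, z].
In Python, from plant import state, grab_frame, camera_info, job_done, tip_extent gives the robot as it stands.
- The arm moves only by the tool carry_out, never from a script. Its argument "rows" is a list that holds one entry, the list of rows, each a list of 7 numbers: the turn, a rotation vector about the world's x, y, z as a fraction of full scale, then the shift along the world's x, y, z as a fraction of full scale, then the finger opening in mm, from 0 to 85.4. A call has 1 to 5 rows; each row shifts and turns the commanded pose from where the row before left it; what a row does not reach is not made up. Full scale, the value 1, is 40 mm for a shift and 4 degrees for a turn. A row lasts 1/10 s, in which the tool goes at most 50 mm and 8.59 degrees, less where a joint would pass 70% of its speed; a pose out of reach is approached as far as the arm can. A call with a number of a shift or a turn outside -1 to 1 is refused whole. A call with a gripper value outside its range is refused whole. The fingers move at their own pace and stop on an object; the grip force is fixed at half the most. Time passes only in rows, so rows that do not move let the fingers close. It gives the time, the measured TCP pose, the force and the opening at its end, in the units of the state.
- state(): the state, without advancing time (a new reading comes with each control period).
- grab_frame(name): name is "scene" or "top" or "wrist"; returns the picture (480x640x3 uint8, blue, green, red); there is no depth.
- camera_info(name): a dict with "intrinsics" (3x3 intrinsics, pixels), "xyz" and "rotation" of the camera in the world; the wrist camera has in their place "tool_from_camera" (4x4, takes a point from camera to tool coordinates, whose origin is the TCP and whose axes are the tool frame's). Camera axes: x right, y down, z forward; pixel columns grow to the right and rows downward; lengths in m; the calibration is good to about 2 mm. A picture is of the moment at which its call begins: read the wrist's pose just before it. camera_info takes no time and is no camera call.
- job_done(): hands the job in, once; it reports no verdict.
The state is a dict: "time": time; "joint_pos": joint angles; "joint_vel": joint speeds; "joint_efforts": joint torques, N m; "tool_pos": TCP position; "tool_rot": TCP orientation; "contact_force": force on the tool from outside, world axes, zero at the start; "ft_torque": the same for the moment, N m; "gripper_width": opening from 0.0 (shut) to 1.0 (fully open).
Only numpy, scipy, OpenCV 4.12 (cv2) and the standard library are available. Lean on these libraries where they do the work, as an engineer would, in place of code of your own. Each camera call takes 0.05 s, during which the arm holds its last target.

## Working session

There is one attempt and no reset: what is moved stays moved. The work goes in short steps, Python scripts to look and compute and a tool call to move; the robot and the scene stay as the last step left them, time stands still between calls to the robot, and variables do not carry over. Pictures are saved under pics/ and viewed, and the job is handed in when it is done.

Besides the shell and the picture viewer there is one more tool, called after ">>>" by a JSON object that holds its "name" and its "arguments". carry_out: Moves the arm, as the interface text tells. Shift numbers are shares of 40 mm and turn numbers shares of 4 degrees, none past 1 either way. Its arguments: {"type":"object","properties":{"rows":{"type":"array"}},"required":["rows"]}

```bash
ls; mkdir -p pics; python3 - <<'E'
from plant import *
import cv2
s=state();print(s)
for n in("scene","top"):
    cv2.imwrite(f"pics/{n}0.png",grab_frame(n)); print(n,camera_info(n))
print(camera_info("wrist"), tip_extent if not callable(tip_extent) else tip_extent())
E
```

```text
pics
{'time': 0.0, 'joint_pos': array([-1.32800885e+00,  5.33402413e-02,  1.61430979e+00, -6.63933108e-07,
        1.47601807e+00, -1.18961048e-01]), 'joint_vel': array([-1.53771384e-03, -6.45900281e-05,  3.89808757e-04,  1.27109474e-03,
       -5.39767497e-04,  1.41178705e-03]), 'joint_efforts': array([ 1.26420699e-03, -3.93676829e+01, -3.70177102e+01, -6.37588840e-06,
        6.99996526e-03,  1.90114953e-06]), 'tool_pos': array([ 0.2210994 , -0.58406666,  0.30266375]), 'tool_rot': array([ 0.58227351, -0.58130233,  0.40244847, -0.40134821]), 'contact_force': array([ 0.27069807, -0.42808602, -0.4027263 ]), 'ft_torque': array([-0.01876182,  0.01323789,  0.03475721]), 'gripper_width': 1.002967162592507}
scene {'intrinsics': array([[454.64295945,   0.        , 319.98827384],
       [  0.        , 454.64295945, 233.33545596],
       [  0.        ,   0.        ,   1.        ]]), 'xyz': array([0.67462126, 0.2522019 , 0.75945265]), 'rotation': array([-0.04507733,  0.14591479,  0.93633398, -0.31615753])}
top {'intrinsics': array([[539.89655915,   0.        , 322.72447165],
       [  0.        , 539.89655915, 241.25166247],
       [  0.        ,   0.        ,   1.        ]]), 'xyz': array([ 0.47368421, -0.23105552,  1.09099674]), 'rotation': array([ 0.0263772 , -0.70465019,  0.70881297, -0.01888187])}
{'intrinsics': array([[338.89393276,   0.        , 316.58735371],
       [  0.        , 338.89393276, 236.21226333],
       [  0.        ,   0.        ,   1.        ]]), 'tool_from_camera': array([[ 9.99999125e-01, -1.05500366e-03,  7.97959706e-04,
        -1.13464052e-03],
       [-1.04498272e-03, -2.60195865e-01,  9.65555291e-01,
        -6.97207517e-02],
       [-8.11038553e-04, -9.65555280e-01, -2.60196739e-01,
         6.51721255e-02],
       [ 0.00000000e+00,  0.00000000e+00,  0.00000000e+00,
         1.00000000e+00]])} 0.0726
```

View pics/scene0.png

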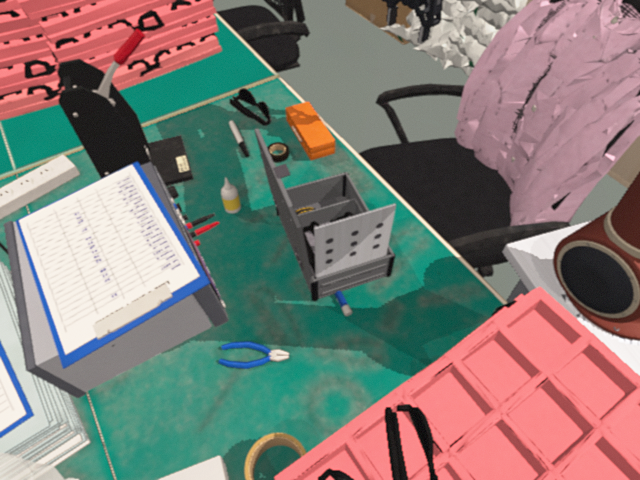

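View pics/top0.png

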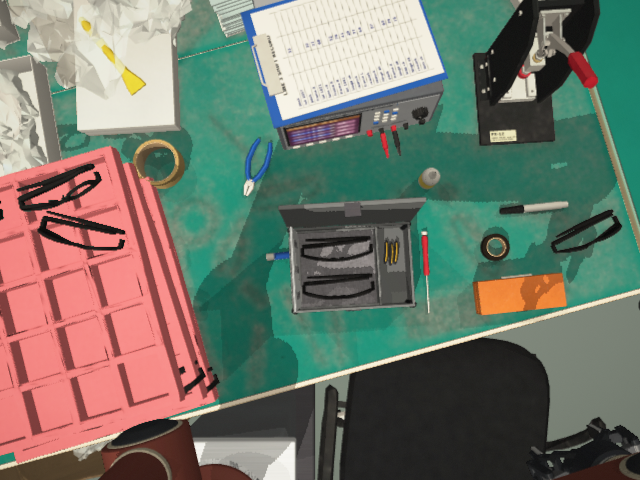

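```bash
python3 - <<'E'
import cv2
im=cv2.imread("pics/top0.png")
cv2.imwrite("pics/topc.png",cv2.resize(im[185:325,260:450],None,fx=4,fy=4,interpolation=cv2.INTER_CUBIC))
im=cv2.imread("pics/scene0.png")
cv2.imwrite("pics/scenec.png",cv2.resize(im[120:330,230:420],None,fx=2.85,fy=2.85,interpolation=cv2.INTER_CUBIC))
E
cat > h.py <<'E'
import numpy as np, cv2
from plant import *
from scipy.spatial.transform import Rotation as R
def q(w): w=np.asarray(w); return R.from_quat([w[1],w[2],w[3],w[0]])
def ray(n,uv):
    c=camera_info(n);K=c["intrinsics"];r=q(c["rotation"])
    d=r.apply(np.linalg.inv(K)@[uv[0],uv[1],1]);return np.array(c["xyz"]),d
def onz(n,uv,z):
    o,d=ray(n,uv);return o+d*(z-o[2])/d[2]
def proj(n,p):
    c=camera_info(n);K=c["intrinsics"];r=q(c["rotation"])
    x=K@r.inv().apply(np.asarray(p)-c["xyz"]);return x[:2]/x[2]
E
python3 -c "
from h import *
for p in [(0,0,0),(.5,-.25,0)]: print(proj('top',p),proj('scene',p))
print(onz('top',(350,260),.07))
"
```

```text
[212.45963727 518.07545053] [619.52258312 287.42546565]
[337.85934714 262.73480596] [330.24635957 251.23963513]
[ 0.50334402 -0.27176041  0.07      ]
```

View pics/topc.png

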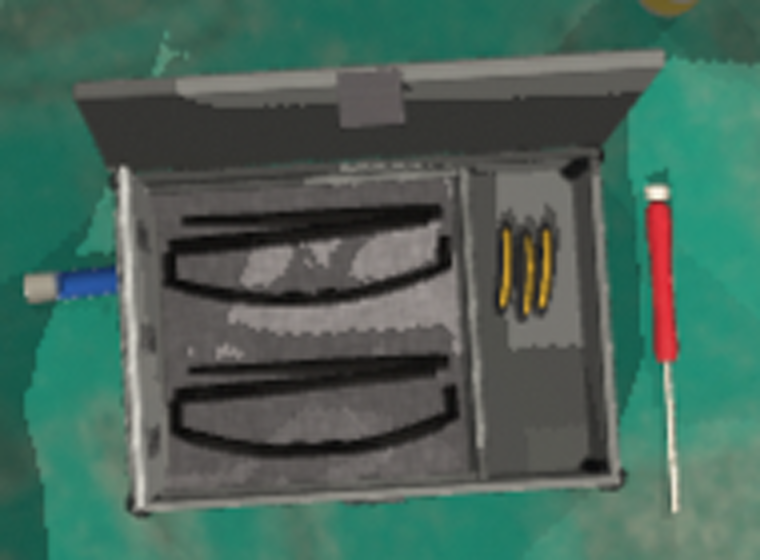

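View pics/scenec.png

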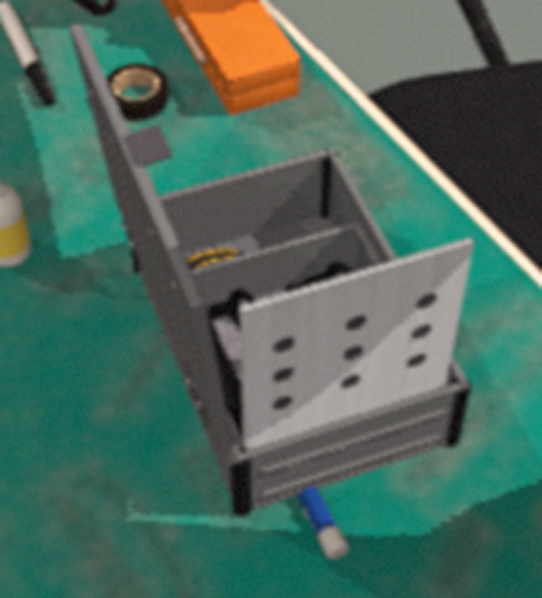

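```bash
python3 - <<'E'
from h import *
P={k:onz('top',(260+u/4,185+v/4),.072) for k,(u,v) in dict(NL=(133,508),NR=(620,484),FR=(600,156),FL=(114,174)).items()}
for k in P: print(k,P[k].round(4))
loc=np.array([[-.08,.115],[-.08,-.115],[.08,-.115],[.08,.115]])
W=np.array([P[k][:2] for k in ('NL','NR','FR','FL')])
a=loc-loc.mean(0);b=W-W.mean(0)
yaw=np.arctan2((a[:,0]*b[:,1]-a[:,1]*b[:,0]).sum(),(a*b).sum());c=W.mean(0)
print('yaw',yaw,np.degrees(yaw),'c',c)
M=np.array([[np.cos(yaw),-np.sin(yaw)],[np.sin(yaw),np.cos(yaw)]])
print('res',(W-(c+loc@M.T)).round(4))
def w(x,y,z): return np.r_[c+M@[x,y],z]
# scene check of corners + near left
for x,y,z in [(-.08,.115,.072),(-.08,-.115,.072),(.08,.115,.072),(.08,.115,0),(-.08,.115,0)]:
    u=proj('scene',w(x,y,z)); print((x,y,z),((u-[230,120])*2.85).round(0))
# flap edge corners for angles
for t in (1.40,1.5,1.58):
    for x in (-.07,.07):
        p=w(x,.099-.148*np.cos(t)+.004*np.sin(t),.056+.148*np.sin(t)+.004*np.cos(t)); print('flap',t,x,((proj('scene',p)-[230,120])*2.85).round(0),((proj('top',p)-[260,185])*4).round(0))
for t in (1.58,1.64,1.70):
    for y in (-.118,.118):
        p=w(.08-.168*np.cos(t)+.008*np.sin(t),y,.072+.168*np.sin(t)+.008*np.cos(t)); print('cover',t,y,((proj('scene',p)-[230,120])*2.85).round(0),((proj('top',p)-[260,185])*4).round(0))
E
```

```text
NL [ 0.4063 -0.1644  0.072 ]
NR [ 0.4164 -0.3926  0.072 ]
FR [ 0.5707 -0.3857  0.072 ]
FL [ 0.5637 -0.1557  0.072 ]
yaw 0.041399416205880134 2.372011822902435 c [ 0.48928297 -0.27461027]
res [[ 0.0017 -0.0014]
 [ 0.0023  0.0002]
 [-0.0033  0.0005]
 [-0.0008  0.0007]]
(-0.08, 0.115, 0.072) [470. 378.]
(-0.08, -0.115, 0.072) [336. 140.]
(0.08, 0.115, 0.072) [236. 451.]
(0.08, 0.115, 0) [238. 508.]
(-0.08, 0.115, 0) [457. 438.]
flap 1.4 -0.07 [454. 205.] [199. 505.]
flap 1.4 0.07 [226. 269.] [183. 164.]
flap 1.5 -0.07 [465. 221.] [163. 507.]
flap 1.5 0.07 [234. 287.] [147. 166.]
flap 1.58 -0.07 [474. 235.] [134. 508.]
flap 1.58 0.07 [242. 303.] [119. 167.]
cover 1.58 -0.118 [90. 10.] [671.  83.]
cover 1.58 0.118 [213. 290.] [ 76. 111.]
cover 1.64 -0.118 [75. 15.] [669.  58.]
cover 1.64 0.118 [195. 296.] [75. 86.]
cover 1.7 -0.118 [59. 20.] [667.  34.]
cover 1.7 0.118 [177. 303.] [74. 62.]
```

```bash
cat >> h.py <<'E'
C=np.array([.4893,-.2746]); YAW=.0414
def w(x,y,z): 
    c,s=np.cos(YAW),np.sin(YAW); return np.r_[C[0]+c*x-s*y, C[1]+s*x+c*y, z]
def T():
    s=state(); return s['tool_pos'],q(s['tool_rot']).as_matrix()
E
python3 - <<'E'
from h import *
p,m=T(); print(m.round(3))
print('cells', onz('top',(275,257),.008), onz('top',(258,165),.006),'bottle',onz('top',(430,172),.09),'pen orange',onz('top',(475,280),.04))
print('flap edge',w(0,.099,.2),'start',w(-.01,.15,.2), 'cover start',w(.13,0,.2))
# flap path: corner points
for t in np.arange(1.6,-.01,-.2):
    r=.115
    y=.099-r*np.cos(t)+.004*np.sin(t); z=.056+r*np.sin(t)+.004*np.cos(t); print(round(t,2),round(y,3),round(z,3))
E
```

```text
[[ 0.354 -0.     0.935]
 [-0.935  0.002  0.354]
 [-0.002 -1.     0.   ]]
cells [ 0.51205119 -0.12373622  0.008     ] [ 0.69957779 -0.08888867  0.006     ] bottle [ 0.66635231 -0.42187588  0.09      ] pen orange [ 0.46408667 -0.51449066  0.04      ]
flap edge [ 0.48520257 -0.17568483  0.2       ] start [ 0.47310034 -0.12514241  0.2       ] cover start [ 0.61918861 -0.26921954  0.2       ]
1.6 0.106 0.171
1.4 0.083 0.17
1.2 0.061 0.165
1.0 0.04 0.155
0.8 0.022 0.141
0.6 0.006 0.124
0.4 -0.005 0.104
0.2 -0.013 0.083
0.0 -0.016 0.06
```

>>> {"name": "carry_out", "arguments": {"rows": [[[0, 0, 0, 0.1, 0.3, 0.6, 0], [0, 0, -0.9, 0.4, 0.7, 0.4, 0], [0, 0, -0.9, 0.5, 0.8, 0, 0], [0, 0, -0.9, 0.5, 0.8, 0, 0], [0, 0, -0.9, 0.5, 0.8, 0, 0]]]}}

```text
time: 0.6
tool_pos: [0.3016, -0.4472, 0.3435]
tool_rot: [0.526, -0.526, 0.473, -0.472]
contact_force: [0.6, -0.2, 0.3]
gripper_width: 0.144
```

>>> {"name": "carry_out", "arguments": {"rows": [[[0, 0, -0.9, 0.5, 0.8, 0, 0], [0, 0, 0, 0.5, 0.8, 0, 0], [0, 0, 0, 0.5, 0.8, 0, 0], [0, 0, 0, 0.5, 0.8, 0, 0], [0, 0, 0, 0.5, 0.8, 0, 0]]]}}

```text
time: 1.1
tool_pos: [0.4016, -0.287, 0.3434]
tool_rot: [0.512, -0.512, 0.488, -0.488]
contact_force: [1.5, -0.1, 0.1]
gripper_width: 0.004
```

>>> {"name": "carry_out", "arguments": {"rows": [[[0, 0, 0, 0.4, 0.9, 0, 0], [0, 0, 0, 0.4, 0.9, 0, 0], [0, 0, 0, 0.4, 0.9, 0, 0], [0, 0, 0, 0.3, 0.9, 0, 0], [0, 0, 0, 0.2, 0.8, 0, 0]]]}}

```text
time: 1.6
tool_pos: [0.4694, -0.1107, 0.3434]
tool_rot: [-0.512, 0.512, -0.488, 0.487]
contact_force: [0.7, -0.2, -0.4]
gripper_width: -0.0
```

```bash
python3 - <<'E'
from h import *
p,m=T(); print(p,m.round(3))
for n in("scene","top"):
    cv2.imwrite(f"pics/{n}1.png",grab_frame(n))
E
```

```text
[ 0.46944363 -0.11066434  0.34337143] [[ 0.048 -0.001  0.999]
 [-0.999  0.     0.048]
 [-0.    -1.    -0.001]]
```

View pics/scene1.png

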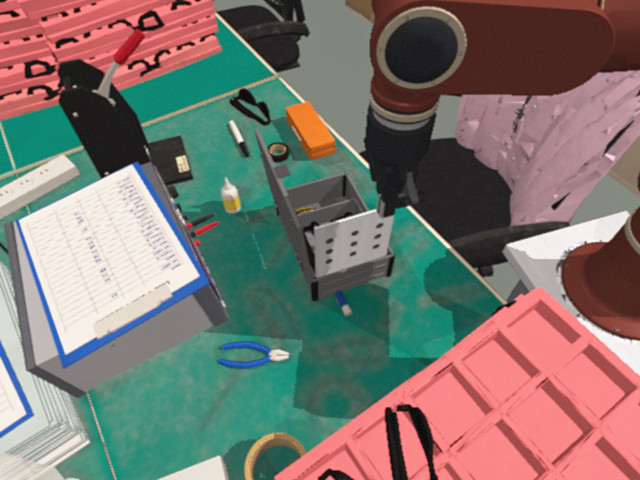

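View pics/top1.png

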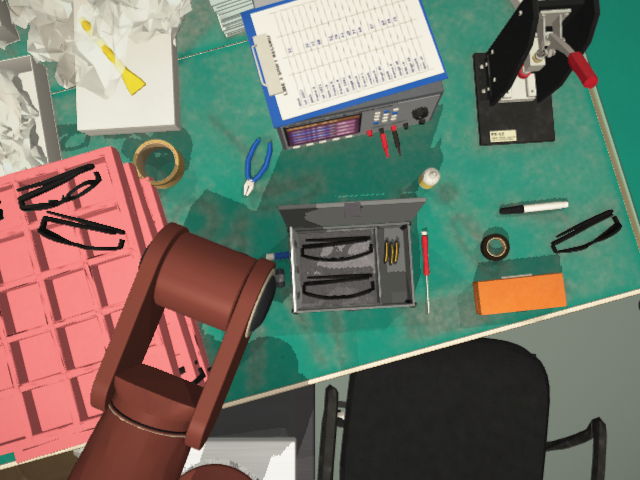

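>>> {"name": "carry_out", "arguments": {"rows": [[[0, 0, 0, -0.4, 0, -0.5, 0], [0, 0, 0, -0.35, 0, -0.8, 0], [0, 0, 0, 0, 0, -0.8, 0], [0, 0, 0, 0, -0.2, -0.45, 0], [0, 0, 0, 0, -0.3, 0, 0]]]}}

```text
time: 2.2
tool_pos: [0.4372, -0.1324, 0.2381]
tool_rot: [-0.511, 0.513, -0.49, 0.486]
contact_force: [0.1, 0.2, 1.0]
gripper_width: 0.002
```

>>> {"name": "carry_out", "arguments": {"rows": [[[0, 0, 0, 0, -0.2, 0, 0], [0, 0, 0, 0, -0.2, 0, 0], [0, 0, 0, 0, -0.15, 0, 0], [0, 0, 0, 0, -0.15, 0, 0], [0, 0, 0, 0, -0.1, 0, 0]]]}}

```text
time: 2.7
tool_pos: [0.4396, -0.1651, 0.2427]
tool_rot: [0.512, -0.511, 0.488, -0.488]
contact_force: [0.1, 2.2, 0.5]
gripper_width: -0.005
```

```bash
python3 - <<'E'
from h import *
s=state();print(s['tool_pos'],s['contact_force'])
im=grab_frame("scene"); cv2.imwrite("pics/s2.png",cv2.resize(im[120:330,230:450],None,fx=2.7,fy=2.7))
E
```

```text
[ 0.43956775 -0.16511702  0.24268271] [0.09245553 2.17826712 0.46139076]
```

View pics/s2.png

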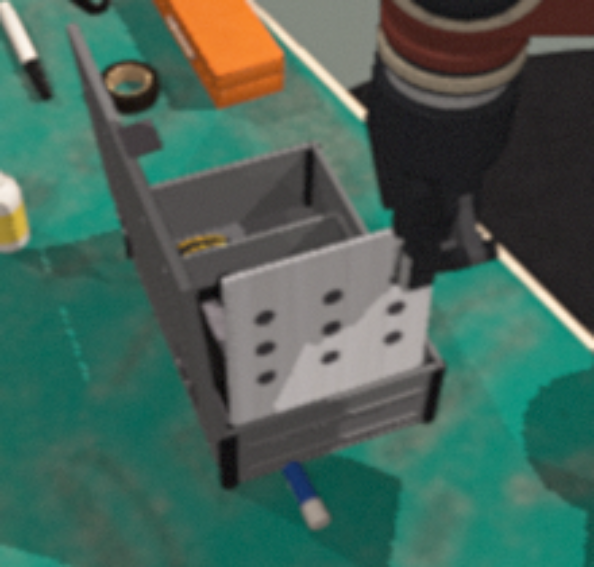

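>>> {"name": "carry_out", "arguments": {"rows": [[[0, 0, 0, 0, -0.2, 0, 0], [0, 0, 0, 0, -0.2, -0.01, 0], [0, 0, 0, 0.01, -0.2, -0.03, 0], [0, 0, 0, 0, -0.2, -0.04, 0], [0, 0, 0, 0.01, -0.2, -0.06, 0]]]}}

```text
time: 3.25
tool_pos: [0.4399, -0.2052, 0.236]
tool_rot: [-0.512, 0.512, -0.488, 0.488]
contact_force: [-0.3, 0.8, 0.2]
gripper_width: 0.001
```

>>> {"name": "carry_out", "arguments": {"rows": [[[0, 0, 0, 0, -0.17, -0.06, 0], [0, 0, 0, 0.01, -0.16, -0.07, 0], [0, 0, 0, 0.01, -0.16, -0.09, 0], [0, 0, 0, 0, -0.14, -0.1, 0], [0, 0, 0, 0.01, -0.14, -0.11, 0]]]}}

```text
time: 3.75
tool_pos: [0.4413, -0.2359, 0.219]
tool_rot: [-0.512, 0.512, -0.488, 0.488]
contact_force: [-1.1, 0.6, 0.6]
gripper_width: -0.003
```

>>> {"name": "carry_out", "arguments": {"rows": [[[0, 0, 0, 0.01, -0.18, -0.17, 0], [0, 0, 0, 0, -0.18, -0.2, 0], [0, 0, 0, 0.01, -0.18, -0.22, 0], [0, 0, 0, 0, -0.12, -0.2, 0], [0, 0, 0, 0.01, -0.1, -0.2, 0]]]}}

```text
time: 4.25
tool_pos: [0.4422, -0.2661, 0.1785]
tool_rot: [-0.512, 0.512, -0.488, 0.488]
contact_force: [-0.0, 0.3, 1.4]
gripper_width: -0.0
```

```bash
python3 - <<'E'
from h import *
s=state();print(s['tool_pos'],s['contact_force'])
im=grab_frame("scene"); cv2.imwrite("pics/s3.png",cv2.resize(im[120:330,230:450],None,fx=2.7,fy=2.7))
E
```

```text
[ 0.44223633 -0.26614696  0.17851068] [-0.01968271  0.29304272  1.42532906]
```

View pics/s3.png

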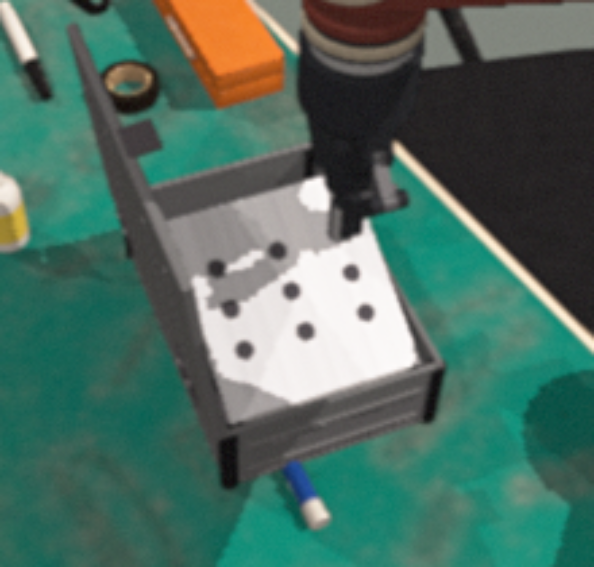

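>>> {"name": "carry_out", "arguments": {"rows": [[[0, 0, 0, 0.01, -0.08, -0.18, 0], [0, 0, 0, 0, -0.06, -0.18, 0], [0, 0, 0, 0, -0.05, -0.18, 0], [0, 0, 0, 0, -0.04, -0.18, 0], [0, 0, 0, 0, -0.03, -0.15, 0]]]}}

```text
time: 4.8
tool_pos: [0.4428, -0.2761, 0.144]
tool_rot: [0.512, -0.512, 0.488, -0.488]
contact_force: [0.8, 0.5, 1.1]
gripper_width: -0.004
```

Tip at z≈0.071; ~11 mm left, going slowly.

>>> {"name": "carry_out", "arguments": {"rows": [[[0, 0, 0, 0, 0, -0.08, 0], [0, 0, 0, 0, 0, -0.08, 0], [0, 0, 0, 0, 0, -0.06, 0], [0, 0, 0, 0, 0, -0.04, 0], [0, 0, 0, 0, 0, -0.02, 0]]]}}

```text
time: 5.3
tool_pos: [0.4428, -0.2761, 0.1335]
tool_rot: [-0.512, 0.512, -0.488, 0.488]
contact_force: [0.3, -0.7, 0.4]
gripper_width: -0.001
```

>>> {"name": "carry_out", "arguments": {"rows": [[[0, 0, 0, 0, 0, -0.03, 0], [0, 0, 0, 0, 0, -0.02, 0], [0, 0, 0, 0, 0, 0, 0]]]}}

```text
time: 5.6
tool_pos: [0.443, -0.2762, 0.1325]
tool_rot: [-0.512, 0.512, -0.488, 0.488]
contact_force: [-3.0, 1.7, 5.8]
gripper_width: -0.0
```

>>> {"name": "carry_out", "arguments": {"rows": [[[0, 0, 0, 0, 0, -0.03, 0], [0, 0, 0, 0, 0, 0, 0]]]}}

```text
time: 5.8
tool_pos: [0.4431, -0.2763, 0.1324]
tool_rot: [-0.512, 0.512, -0.488, 0.488]
contact_force: [-4.6, 4.6, 12.6]
gripper_width: 0.002
```

```bash
python3 - <<'E'
from h import *
s=state();print(s['tool_pos'],s['contact_force'])
im=grab_frame("scene"); cv2.imwrite("pics/s4.png",cv2.resize(im[120:330,230:450],None,fx=2.7,fy=2.7))
for p in [(-.07,-.049),(.07,-.049),(-.07,.099),(.07,.099)]: print(p,(proj('scene',w(*p,.060))-[230,120])*2.7)
E
```

```text
[ 0.44307896 -0.27627419  0.13239379] [-4.64062738  4.56934907 12.5676915 ]
(-0.07, -0.049) [337.73547376 205.08166567]
(0.07, -0.049) [162.82918981 254.15491792]
(-0.07, 0.099) [419.84056652 354.29955895]
(0.07, 0.099) [229.78851081 413.49037533]
```

View pics/s4.png

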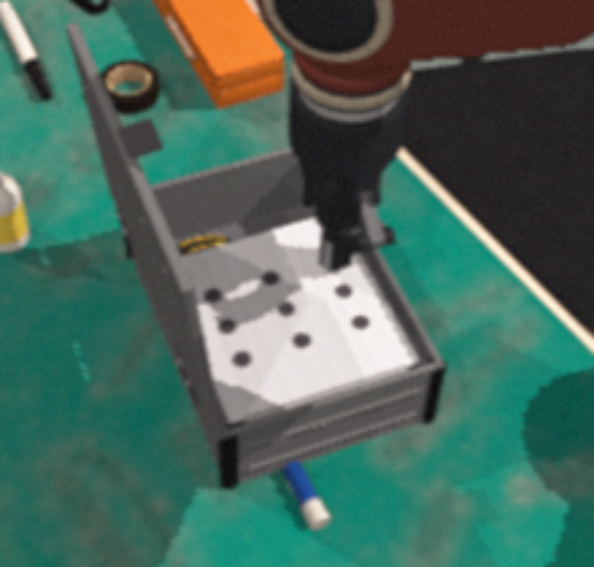

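>>> {"name": "carry_out", "arguments": {"rows": [[[0, 0, 0, 0, 0, 0.3, 0], [0, 0, 0, 0, 0, 0.9, 0], [0, 0, 0, 0, 0, 1, 0], [0, 0, 0, 0, 0, 1, 0], [0, 0, 0, 0, 0, 1, 0]]]}}

```text
time: 6.35
tool_pos: [0.4427, -0.2759, 0.3003]
tool_rot: [0.512, -0.512, 0.488, -0.488]
contact_force: [0.4, -0.1, 0.1]
gripper_width: 0.003
```

```bash
python3 - <<'E'
from h import *
def tri(a,b):
    o1,d1=ray('top',a);o2,d2=ray('scene',b)
    A=np.c_[d1,-d2];t=np.linalg.lstsq(A,o2-o1,rcond=None)[0];return (o1+t[0]*d1).round(3),(o2+t[1]*d2).round(3)
print(tri((278,124),(207,280)),tri((445,75),(147,165)))
print(onz('top',(282,148),0),onz('top',(440,118),0))
print(T()[0])
E
```

```text
(array([ 0.737, -0.145,  0.171]), array([ 0.733, -0.144,  0.17 ])) (array([ 0.82 , -0.435,  0.173]), array([ 0.801, -0.432,  0.165]))
[ 0.73567486 -0.13727803  0.        ] [ 0.79536306 -0.46152929  0.        ]
[ 0.4426572  -0.2759031   0.30025019]
```

>>> {"name": "carry_out", "arguments": {"rows": [[[0, 0, 0, 0, 0, 0.9, 0], [0, 0, 0, 0.3, 0.05, 0.4, 0], [0, 0, 0, 0.9, 0.05, 0, 0], [0, 0, 0, 0.9, 0.05, 0, 0], [0, 0, 0, 0.9, 0, 0, 0]]]}}

```text
time: 6.85
tool_pos: [0.5641, -0.2698, 0.3512]
tool_rot: [0.512, -0.512, 0.487, -0.488]
contact_force: [-0.4, -0.1, -0.4]
gripper_width: -0.003
```

>>> {"name": "carry_out", "arguments": {"rows": [[[0, 0, 0, 0.9, 0, 0, 0], [0, 0, 0, 0.6, 0, 0, 0], [0, 0, 0, 0.1, 0, 0, 0]]]}}

```text
time: 7.15
tool_pos: [0.6286, -0.2697, 0.3497]
tool_rot: [0.512, -0.512, 0.488, -0.487]
contact_force: [-0.7, 0.6, 0.5]
gripper_width: -0.0
```

```bash
python3 - <<'E'
from h import *
s=state();print(s['tool_pos'],s['contact_force'],s['joint_pos'].round(2))
im=grab_frame("scene"); cv2.imwrite("pics/s5.png",im)
E
```

```text
[ 0.6285882  -0.26966157  0.34969134] [-0.73837088  0.64577492  0.50453108] [-0.51  0.17  1.41  0.    1.56  1.01]
```

View pics/s5.png

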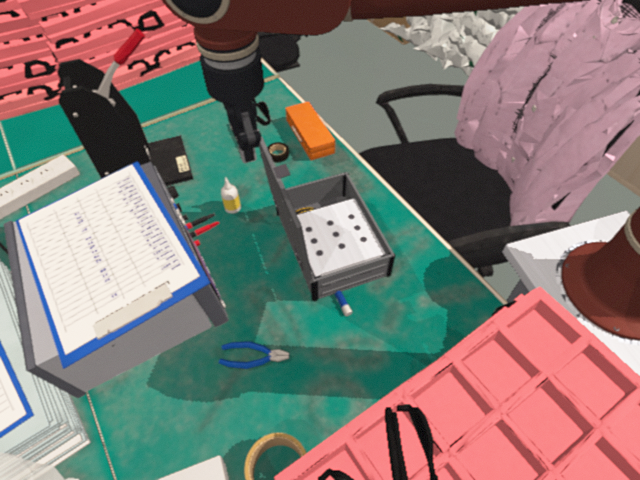

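>>> {"name": "carry_out", "arguments": {"rows": [[[0, 0, 0, 0, 0, -0.7, 0], [0, 0, 0, 0, 0, -0.7, 0], [0, 0, 0, 0, 0, -0.45, 0], [0, 0, 0, -0.25, 0, 0, 0], [0, 0, 0, -0.2, 0, 0, 0]]]}}

```text
time: 7.7
tool_pos: [0.6077, -0.2703, 0.2768]
tool_rot: [-0.512, 0.512, -0.488, 0.488]
contact_force: [1.3, -0.9, 0.7]
gripper_width: 0.003
```

>>> {"name": "carry_out", "arguments": {"rows": [[[0, 0, 0, -0.12, 0, 0, 0], [0, 0, 0, -0.12, 0, 0, 0], [0, 0, 0, -0.12, 0, 0, 0], [0, 0, 0, -0.12, 0, 0, 0]]]}}

```text
time: 8.1
tool_pos: [0.5899, -0.2705, 0.2781]
tool_rot: [0.512, -0.511, 0.487, -0.489]
contact_force: [2.0, 0.1, 0.7]
gripper_width: -0.002
```

>>> {"name": "carry_out", "arguments": {"rows": [[[0, 0, 0, -0.2, -0.01, 0, 0], [0, 0, 0, -0.2, -0.01, 0, 0], [0, 0, 0, -0.2, -0.01, -0.02, 0], [0, 0, 0, -0.2, -0.01, -0.03, 0], [0, 0, 0, -0.2, -0.01, -0.05, 0]]]}}

```text
time: 8.6
tool_pos: [0.5488, -0.2722, 0.2722]
tool_rot: [-0.512, 0.512, -0.488, 0.488]
contact_force: [1.9, -0.2, 3.3]
gripper_width: -0.002
```

>>> {"name": "carry_out", "arguments": {"rows": [[[0, 0, 0, -0.2, -0.01, -0.06, 0], [0, 0, 0, -0.2, -0.01, -0.07, 0], [0, 0, 0, -0.2, -0.01, -0.09, 0], [0, 0, 0, -0.19, -0.01, -0.1, 0], [0, 0, 0, -0.18, -0.01, -0.12, 0]]]}}

```text
time: 9.1
tool_pos: [0.51, -0.2741, 0.2542]
tool_rot: [-0.512, 0.512, -0.488, 0.488]
contact_force: [0.5, -0.3, 2.3]
gripper_width: 0.004
```

```bash
python3 - <<'E'
from h import *
s=state();print(s['tool_pos'],s['contact_force'])
im=grab_frame("scene"); cv2.imwrite("pics/s6.png",im)
E
```

```text
[ 0.51002185 -0.27406452  0.25420361] [ 0.52630434 -0.25237206  2.31104742]
```

View pics/s6.png

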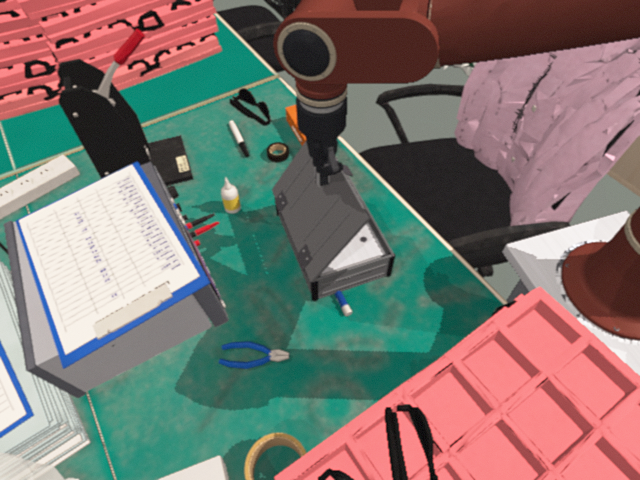

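>>> {"name": "carry_out", "arguments": {"rows": [[[0, 0, 0, -0.18, -0.01, -0.12, 0], [0, 0, 0, -0.18, -0.01, -0.14, 0], [0, 0, 0, -0.16, -0.01, -0.16, 0], [0, 0, 0, -0.15, -0.01, -0.17, 0], [0, 0, 0, -0.14, 0, -0.17, 0]]]}}

```text
time: 9.65
tool_pos: [0.4777, -0.2758, 0.2236]
tool_rot: [-0.512, 0.512, -0.488, 0.488]
contact_force: [0.4, -0.1, 0.6]
gripper_width: -0.004
```

>>> {"name": "carry_out", "arguments": {"rows": [[[0, 0, 0, -0.13, -0.01, -0.18, 0], [0, 0, 0, -0.12, 0, -0.19, 0], [0, 0, 0, -0.11, 0, -0.19, 0], [0, 0, 0, -0.09, 0, -0.2, 0], [0, 0, 0, -0.08, 0, -0.2, 0]]]}}

```text
time: 10.15
tool_pos: [0.457, -0.2762, 0.1853]
tool_rot: [0.512, -0.512, 0.488, -0.488]
contact_force: [0.7, -0.5, 1.3]
gripper_width: 0.001
```

Tip at z≈0.113; about 33 mm to go.

>>> {"name": "carry_out", "arguments": {"rows": [[[0, 0, 0, -0.06, 0, -0.18, 0], [0, 0, 0, -0.04, 0, -0.15, 0], [0, 0, 0, -0.03, 0, -0.14, 0], [0, 0, 0, -0.02, 0, -0.1, 0], [0, 0, 0, 0, 0, -0.1, 0]]]}}

```text
time: 10.65
tool_pos: [0.451, -0.276, 0.1587]
tool_rot: [-0.512, 0.512, -0.488, 0.488]
contact_force: [-1.2, -0.2, 1.4]
gripper_width: 0.0
```

>>> {"name": "carry_out", "arguments": {"rows": [[[0, 0, 0, 0, 0, -0.06, 0], [0, 0, 0, 0, 0, -0.05, 0], [0, 0, 0, 0, 0, -0.03, 0], [0, 0, 0, 0, 0, 0, 0]]]}}

```text
time: 11.05
tool_pos: [0.4512, -0.276, 0.1533]
tool_rot: [0.512, -0.512, 0.488, -0.488]
contact_force: [0.4, -0.4, -0.3]
gripper_width: -0.002
```

>>> {"name": "carry_out", "arguments": {"rows": [[[0, 0, 0, 0, 0, -0.03, 0], [0, 0, 0, 0, 0, -0.02, 0], [0, 0, 0, 0, 0, 0, 0]]]}}

```text
time: 11.35
tool_pos: [0.4514, -0.2762, 0.1526]
tool_rot: [0.512, -0.512, 0.488, -0.488]
contact_force: [-3.1, 1.3, 6.7]
gripper_width: 0.002
```

>>> {"name": "carry_out", "arguments": {"rows": [[[0, 0, 0, 0, 0, -0.03, 0], [0, 0, 0, 0, 0, 0, 0]]]}}

```text
time: 11.55
tool_pos: [0.4515, -0.2763, 0.1526]
tool_rot: [-0.512, 0.512, -0.488, 0.488]
contact_force: [-6.2, 4.4, 12.2]
gripper_width: 0.001
```

>>> {"name": "carry_out", "arguments": {"rows": [[[0, 0, 0, 0, 0, 0.3, 0], [0, 0, 0, 0, 0, 0.8, 0], [0, 0, 0, 0, 0, 1, 0], [0, 0, 0, 0, 0, 1, 0], [0, 0, 0, -0.5, 0.5, 0.8, 0]]]}}

```text
time: 12.05
tool_pos: [0.4323, -0.2573, 0.3098]
tool_rot: [0.512, -0.511, 0.487, -0.49]
contact_force: [-0.2, -0.6, 0.1]
gripper_width: 0.001
```

>>> {"name": "carry_out", "arguments": {"rows": [[[0, 0, 0, -0.5, 0.8, 0, 0], [0, 0, 0, -0.5, 0.8, 0, 0], [0, 0, 0, 0, 0.8, 0, 0], [0, 0, 0, 0, 0.8, 0, 0], [0, 0, 0, 0, 0.5, 0, 0]]]}}

```text
time: 12.55
tool_pos: [0.3909, -0.1065, 0.3068]
tool_rot: [0.512, -0.512, 0.487, -0.488]
contact_force: [-0.6, 0.6, 0.3]
gripper_width: -0.001
```

```bash
python3 - <<'E'
from h import *
s=state();print(s['tool_pos'],s['contact_force'])
im=grab_frame("scene"); cv2.imwrite("pics/s7.png",cv2.resize(im[120:330,230:450],None,fx=2.7,fy=2.7))
cv2.imwrite("pics/t7.png",grab_frame("top"))
for p in [(-.088,-.118),(.08,-.118),(-.088,.118),(.08,.118)]: print(p,((proj('scene',w(*p,.080))-[230,120])*2.7).round(0),proj('top',w(*p,.080)).round(0))
E
```

```text
[ 0.3909303  -0.10646639  0.30679857] [-0.59817194  0.60890888  0.30978523]
(-0.088, -0.118) [326. 121.] [418. 312.]
(0.08, -0.118) [121. 175.] [412. 222.]
(-0.088, 0.118) [459. 351.] [291. 318.]
(0.08, 0.118) [225. 425.] [287. 228.]
```

View pics/s7.png

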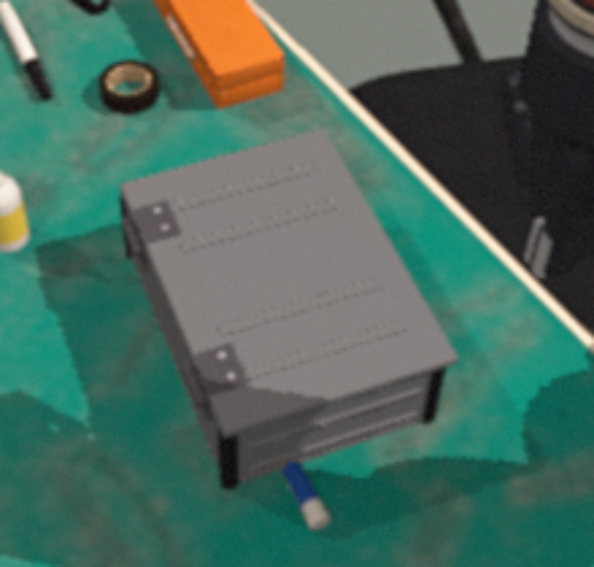

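View pics/t7.png

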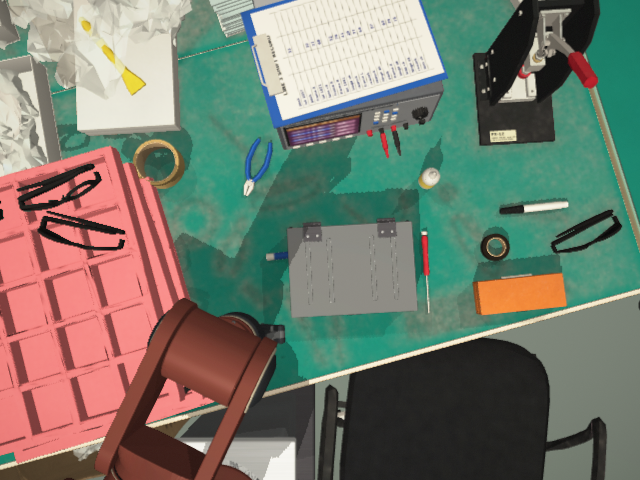

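```bash
python3 -c "
from plant import *
print(job_done())"
```

```text
the job is handed in; nothing more can be done
None
```

I folded the flap all the way down first, then swung the cover shut, pushing with closed fingertips throughout. I handed the job in about 12.7 s into the 48 s limit, with the arm lifted clear of everything.

- **Flap:** it was pushed about its hinge until the fingertips met a firm stop at z ≈ 0.060 m. The upward force there rose to about 13 N. The scene picture showed it level below the rim before I touched the cover.
- **Cover:** it was pushed from its far side about its hinge until it met a firm stop at z ≈ 0.080 m. The upward force there rose to about 12 N. Those two stops gave the highest readings of the job, about 14 N in total each time.
- **Last pictures:** after the arm withdrew, the cover lies flat and stays shut. Its near corners sit 1 to 4 pixels from where I predicted, shifted downward, so it is not standing up. I put this down to the small error in my case-pose fit (up to about 3 mm).
- **Other things on the table:** the screwdriver, cell, side cutters and glue bottle look unmoved by eye; I did not measure them.
- **Not checked:** the spectacles and the bundle cannot be seen under the shut cover. The bundle looked in place after the flap was folded, and I felt no unexpected resistance.

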